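# Latch the grooming case

## Robot

A 7-joint arm with a two-finger parallel gripper is mounted at the origin on the work surface. World frame = base frame: x ahead of the robot, y to its left, z up, the work surface at z = 0. Lengths are in m, angles in rad, forces in N, time in s.
With the tool pointing down it reaches from about 0.425 to 0.875 m from the base axis. Payload 4.7 kg.
Tool frame: the origin (TCP) lies midway between the tips of the shut fingers; the grasp point (between the pads) lies 19 mm behind it; z points along the fingers, y is the line along which they close (so a half turn about z gives the same grasp; the last joint's range is limited). The gripper opens to 87 mm and grips with 3 to 60 N. Pads are 19 mm wide; open, the fingers measure 117 mm over their backs; the gripper's body (75 mm by 190 mm) begins 51 mm behind the grasp point.
Start: joints at [1.3, 0.321, -0.07, 1.45, 0.023, 1.371, -0.057], TCP at [0.183, -0.624, 0.223] pointing down, gripper open.
Joint ranges: [-2.86, 2.86], [-0.3, 2.09], [-1.38, 1.24], [0.06, 2.45], [-1.56, 4.7], [0.09, 2.05], [-2.69, 2.69]. Speed limits (rad/s): [2.57, 2.57, 3.14, 3.14, 3.14, 3.14, 3.14].

## Interface

Orientations are given as a rotation vector (axis times angle).
In Python, from plant import telemetry, read_camera, job_done gives the robot as it stands.
- The arm moves only by the tool servo_tool, never from a script. Its argument "plan" is a list of rows, each an object of numbers: "dx", "dy", "dz": the shift along the tool's x, y, z each as a share of 0.025 m, from -1 to 1; "rx", "ry", "rz": the turn, a rotation vector about the tool's x, y, z each as a share of 60 degrees, from -1 to 1; "fingers": the gripper's target within -1 to 1 (shut at 1, half-way at 0, fully open at -1). In form: [{"dx": .., "dy": .., "dz": .., "rx": .., "ry": .., "rz": .., "fingers": ..}, ...]. A call has exactly 5 rows; each row shifts and turns the commanded pose from where the row before left it, along the tool's axes as they then stand; what a row does not reach is not made up. A row lasts 1/10 s, in which the tool goes at most 50 mm and 8.59 degrees, less where a joint would pass 70% of its speed; a pose out of reach is approached as far as the arm can. A call with a number of a shift or a turn outside -1 to 1 is refused whole. A call with a gripper value outside its range is refused whole. The fingers move at their own pace and stop on an object; the grip force is fixed at half the most. Time passes only in rows, so rows that do not move let the fingers close, or fill a call up. It gives the time, the measured TCP pose, the force, the opening and the grip force at its end, in the units of the state.
- telemetry.observe(): the state, without advancing time (a new reading comes with each control period).
- read_camera(name): name is "scene" or "top" or "wrist"; returns a dict with "frame" (384x512x3 uint8, red, green, blue), "intrinsics" (3x3 intrinsics, pixels), "camera_from_world" (4x4, takes a point from world to camera coordinates). Camera axes: x right, y down, z forward; pixel columns grow to the right and rows downward; lengths in m; the calibration is good to about 2 mm. A picture is of the moment at which its call begins. There is no depth.
- job_done(): hands the job in; it is judged then, once.
The state is a dict: "clock": time; "joint_positions": joint angles; "joint_vel": joint speeds; "tau": joint torques, N m; "eef_pos": TCP position; "orientation": TCP orientation; "force": force on the tool from outside, world axes, zero at the start; "torque": the same for the moment, N m; "gripper_width": opening from 0.0 (shut) to 1.0 (fully open); "grasp_force": force on a finger pad.
Only numpy, scipy, OpenCV 4.12 (cv2) and the standard library are available. Lean on these libraries where they do the work, as an engineer would, in place of code of your own. Each camera call takes 0.05 s, during which the arm holds its last target. There are 200 camera calls.

## Task

The tin grooming case on the red table stands open at its seal: swing the loose bail of its toggle latch over the keeper on the lid, then press the lever down past centre until it lies flat and stays there, so that the lid is drawn down. Take your hand away, and leave the comb, the brush and the tumbler where they are, the tumbler upright.

Things in the scene. Friction and masses are not known exactly. Their poses are not given: they have to be found in the camera images.
- case: Bare-metal tin case, fixed; 240 mm deep (x), 200 wide (y), 154 high. Origin: centre of its underside, z up, +x from the wedge front to the upright back. From the top of a 30 mm front lip (x -120, z 30 mm) a slope rises towards +x at 35 deg for 216 mm, then the top is level. Base and lid part 118 mm up the slope. The latch lies and moves in the plane y = 0; its pins run along y.
- lever_pivot (a point): Centre of the lever's pivot pin, fixed to the case base: 106 mm up the slope (from its lower edge), 18 mm over it; case frame x -43.5, y 0, z 105.5 mm.
- lever (a joint): Angle of the latch lever (rad). 0: shut, flat, parallel to the slope, tip pointing down the slope. Grows as the tip swings up and over towards the lid; 1.57 = square to the slope; stop at 2.0. Starts 1.55 to 1.9. Friction 0.12 N m holds it where left while the bail is slack. With the bail hooked it resists with up to 6 N at the tip, passes centre at about 0.37, then stays shut.
- lever_tip (a point): Middle of the lever's free end. The lever is a steel bar, 105 mm from pivot to tip, 24 mm wide (along y), 8 mm thick, with 14 mm of free height under it when shut. Its pivot lies in the middle of its thickness.
- bail_pin (a point): Centre of the pin on the lever about which the bail turns, 28 mm from the lever pivot: 27.3 mm along the lever towards its tip and 6.3 mm below its middle (on the slope side when shut, so on the side away from the lid when the lever stands up).
- bail (a joint): Angle of the bail on the lever (rad). 0: folded along the lever, its bar 18 mm beyond the lever's tip, as at the start, leaning on its stop by its weight. Grows as the bar swings towards the lid. It turns almost freely: leaning less than about 55 deg over the slope it falls towards the lid, otherwise back on the lever. Hooked and shut: about 3.18. Lever and bail share the turning sense.
- bail_bar (a point): Centre of the bail's crossbar. The bail is a stiff steel U: a round bar 10 mm thick, and two flat legs (6 mm along y, 10 mm deep), 50 mm wide over the legs, 38 mm between them; the lever passes between the legs. 95.3 mm from the bail pin to the bar's centre. It can be pinched across its 50 mm width.
- keeper (a point): Where the bar's centre lies once hooked; moves with the lid (lid at 0: 172 mm up the slope, 7 mm over it). The keeper is a steel plate on the lid just down the slope of it, 26 mm wide, 5 thick, 18 high, leaning 28 deg up the slope. With the lever at 1.5 or more a bail let fall drops behind it, 6 to 22 mm up the slope of this point; shutting the lever draws it in.
- lid (a joint): Opening of the lid (rad) about a hinge along y at the case's back edge (x +120, z 98 mm). 0: fully shut. At the start the springy seal holds it up at about 0.08 (front edge up 10 mm); latched, it reads about 0.035.
- hoop (a point): Middle of the top of the fixed carry hoop, 12 mm steel tube, 172 mm wide along y, standing on the lid's level top at x +59 to +69 mm up to z 280 mm. It leaves no room for a gripper straight above the keeper: work there square to the slope (35 deg from vertical, the tool's back leaning to the case's -x).
- comb: Steel flea comb lying flat, 180 x 44 x 6 mm, origin under its middle. Leave it.
- brush: White slicker brush lying on its pins, 170 x 100 x 24 mm, origin under its head. Leave it.
- tumbler: Empty glass tumbler standing upright, 72 mm wide, 100 mm high, origin at the centre of its foot. Leave it.

How it is judged:
On the way:
1. the bail's crossbar lies behind the keeper, on the lid side and down at the slope, with the lever still up (distance between bail_bar and keeper below 0.028 m and value of joint bail above 1.3 rad and value of joint lever above 0.5 rad), for 0.2 s.
At the end, for the whole second after the job is handed in: The lever lies flat (within 0.12 rad of shut) and stays there untouched, the bail's crossbar is hooked behind the keeper (centre within 8 mm of its seat), the lid is drawn down below 0.055 rad, and the tumbler is upright (value of joint lever below 0.12 rad and distance between bail_bar and keeper below 0.008 m and value of joint lid below 0.055 rad and velocity of joint lever below 0.1 rad/s and angle between tumbler's own z axis and vertical below 0.1 rad).
It fails at once if the comb, the brush or the tumbler is moved more than 30 mm (distance of any of comb, brush, tumbler from where it was at the start of the episode above 0.03 m).
It fails at once if the tumbler is tipped over (angle between tumbler's own z axis and vertical above 0.5 rad).
It also fails if it takes over 48 s, if anything falls off the work surface, if the arm or the gripper's body presses on something with over 40 N, if the wrist force passes 120 N, or if a joint passes its speed limit or range.

## Working session

There is one attempt and no reset: what is moved stays moved. The work goes in short steps, Python scripts to look and compute and a tool call to move; the robot and the scene stay as the last step left them, time stands still between calls to the robot, and variables do not carry over. Pictures are saved under pics/ and viewed, at most 10 in all, crops included, and the job is handed in when it is done.

Besides the shell and the picture viewer there is one more tool, called after "Request:" as name(argument=value, ...), one argument or row to a line, values as JSON. servo_tool: Moves the arm, as the interface text tells. Shift numbers are shares of 0.025 m and turn numbers shares of 60 degrees, none past 1 either way. Its arguments: {"type":"object","properties":{"plan":{"type":"array"}},"required":["plan"]}

```bash
mkdir -p pics; ls; python3 - <<'E'
from plant import telemetry, read_camera
import cv2,numpy as np,pickle
s=telemetry.observe(); print({k:np.round(v,3) for k,v in s.items()})
d={}
for n in ("scene","top"):
    c=read_camera(n); d[n]=c; cv2.imwrite(f"pics/{n}0.png",cv2.resize(c["frame"][:,:,::-1],(800,600),interpolation=cv2.INTER_CUBIC))
    print(n,c["intrinsics"],np.round(c["camera_from_world"],3))
pickle.dump(d,open("cams0.pkl","wb"))
E
```

```text
pics
{'clock': np.float64(0.0), 'joint_positions': array([ 1.3  ,  0.322, -0.07 ,  1.452,  0.023,  1.371, -0.057]), 'joint_vel': array([ 0.001, -0.001,  0.001, -0.   , -0.   , -0.003,  0.001]), 'tau': array([-1.0000e-03, -4.9129e+01, -4.0400e-01, -3.1253e+01, -6.4000e-02,
        4.4000e-02,  0.0000e+00]), 'eef_pos': array([ 0.182, -0.623,  0.221]), 'orientation': array([-3.108e+00, -4.460e-01,  1.000e-03]), 'force': array([-0.47 ,  0.05 ,  0.185]), 'torque': array([ 0.015,  0.052, -0.017]), 'grasp_force': np.float64(0.0), 'gripper_width': np.float64(1.003)}
scene [[350.70156459   0.         245.7681847 ]
 [  0.         350.70156459 192.34386492]
 [  0.           0.           1.        ]] [[ 5.820e-01  8.130e-01  1.000e-03 -3.140e-01]
 [ 5.580e-01 -3.990e-01 -7.280e-01 -1.570e-01]
 [-5.910e-01  4.240e-01 -6.860e-01  1.414e+00]
 [ 0.000e+00  0.000e+00  0.000e+00  1.000e+00]]
top [[351.24404623   0.         259.55350438]
 [  0.         351.24404623 190.2779745 ]
 [  0.           0.           1.        ]] [[-0.001 -1.     0.02   0.011]
 [-0.994 -0.001 -0.111  0.544]
 [ 0.111 -0.02  -0.994  0.979]
 [ 0.     0.     0.     1.   ]]
```

View pics/scene0.png

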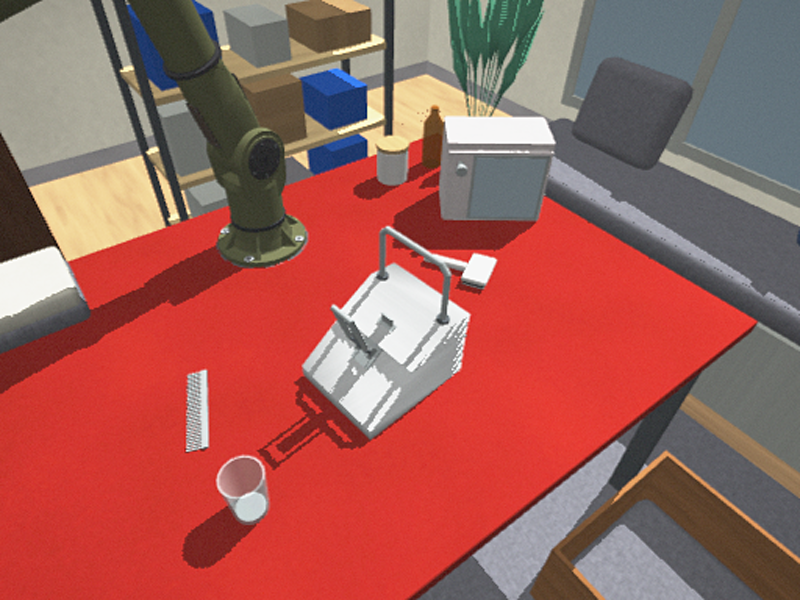

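View pics/top0.png

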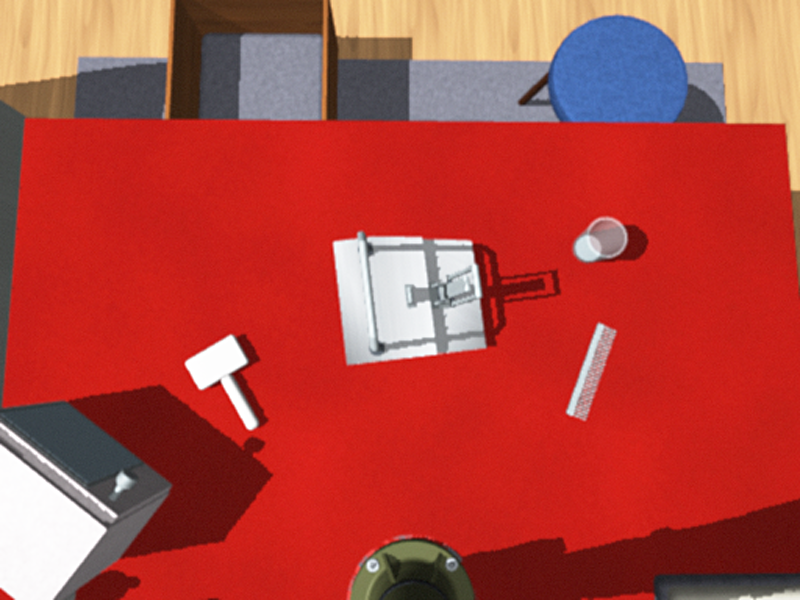

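The scene image shows the case's wedge front facing −y (lip corner at (303,368)), with the lever and bail standing up and the bar at about (335,308). In the top image the lip runs (472,240)–(487,349) and the back top edge (333,241)–(347,364). The tumbler and comb are off to the −y side. I'll fit the case pose and lever angle, then check them with an overlay.

```bash
cat > h.py <<'E'
import numpy as np,cv2
from scipy.optimize import least_squares
from scipy.spatial.transform import Rotation as Ro
S=np.deg2rad(35); US=np.array([np.cos(S),0,np.sin(S)]); WS=np.array([-np.sin(S),0,np.cos(S)])
def uw(u,w,y=0): return np.array([-.12,0,.03])+u*US+w*WS+np.array([0,y,0])
def world(p,q):  # q = x,y,yaw of case
    c,s=np.cos(q[2]),np.sin(q[2]); return np.array([q[0]+c*p[0]-s*p[1],q[1]+s*p[0]+c*p[1],p[2]])
def proj(c,P):
    p=c["camera_from_world"]@np.append(P,1); k=c["intrinsics"]@p[:3]; return k[:2]/k[2]
def latch(a,b,r=.105):
    d=np.array([-np.cos(a),np.sin(a)]); n=np.array([-np.sin(a),-np.cos(a)]); pv=np.array([.106,.018])
    pin=pv+.0273*d+.0063*n; bar=pin+.0953*np.array([-np.cos(a+b),np.sin(a+b)])
    return dict(pv=pv,tip=pv+r*d,pin=pin,bar=bar)
def Rtool(q):
    z=lambda v:world(v,[0,0,q[2]])
    return np.column_stack([z(US),z(np.array([0,-1.,0])),z(-WS)])
E
cat > fit.py <<'E'
from h import *; import pickle
d=pickle.load(open("cams0.pkl","rb")); f=1/1.5625
C=[("top",(-.12,.1,.03),0),]
obs=[("top",(-.12,-.1,.03),(472,240)),("top",(-.12,.1,.03),(487,349)),("top",(.12,-.1,.154),(333,241)),("top",(.12,.1,.154),(347,364)),
("scene",(-.12,.1,.03),(303,367)),("scene",(-.12,-.1,0),(370,438))]
bar={"top":(475,284),"scene":(335,309)}
def res(v):
    r=[(proj(d[n],world(np.array(p),v))-np.array(t)*f) for n,p,t in obs]
    return np.concatenate(r)
s=least_squares(res,[.53,-.03,1.6],loss="soft_l1"); q=s.x; print(q.round(4)); print(res(q).reshape(-1,2).round(1))
def rl(v):
    B=world(uw(*latch(v[0],0)["bar"]),q); return np.concatenate([proj(d[n],B)-np.array(t)*f for n,t in bar.items()])
l=least_squares(rl,[1.7]); print("lever",l.x,l.fun.round(1)); a=l.x[0]
np.save("q.npy",np.append(q,a))
for n,c in d.items():
    im=cv2.resize(c["frame"][:,:,::-1],(0,0),fx=4,fy=4,interpolation=cv2.INTER_CUBIC)
    L=latch(a,0); W=lambda p,y=0:tuple(int(i) for i in (4*proj(c,world(uw(*p,y),q))+2))
    segs=[(L["pv"],L["tip"],0,0),(L["bar"],L["bar"],-.025,.025),((.172,.007),(.172,.007),-.013,.013),((0,0),(0,0),-.1,.1),((0,0),(.216,0),-.1,-.1),((0,0),(.216,0),.1,.1)]
    for p0,p1,y0,y1 in segs: cv2.line(im,W(p0,y0),W(p1,y1),(0,0,255),1)
    x,y=W((.11,.05)); crop=im[y-250:y+250,x-300:x+300]; cv2.imwrite(f"pics/{n}1.png",crop); 
    D=crop if n=="scene" else np.vstack([cv2.resize(D,(500,417)),cv2.resize(crop,(500,417))])
cv2.imwrite("pics/ov.png",cv2.resize(D,None,fx=.715,fy=.715) if D.shape[0]>600 else D)
print("bar",world(uw(*L["bar"]),q),"rotvec",Ro.from_matrix(Rtool(q)).as_rotvec())
E
python3 fit.py
```

```text
[ 0.5371 -0.0022  1.6875]
[[-1.1  0.6]
 [-1.6 -0.7]
 [ 1.2  0.1]
 [ 0.6  0.1]
 [-0.4 -1.3]
 [ 0.2  1. ]]
lever [1.85595716] [ 0.4 -1.7  4.7  4. ]
bar [ 0.5474681  -0.09025504  0.21968236] rotvec [-1.74887914 -1.96590045 -0.55141948]
```

View pics/scene1.png

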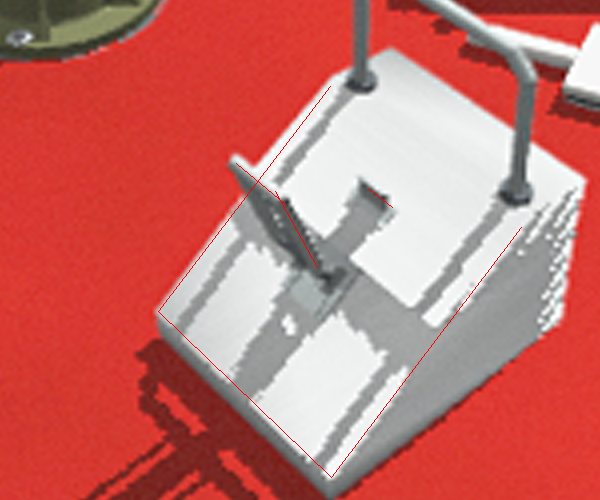

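View pics/top1.png

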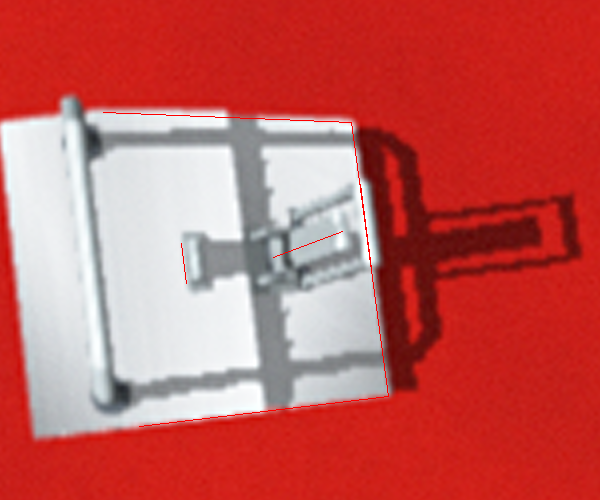

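The overlay matches the case well. The lever is at about 1.85 rad, with the bar near u 0.134, w 0.138 in slope coordinates. Next I'll plan the approach to the front of the bar, square to the slope with the fingers shut.

```bash
cat > plan.py <<'E'
import sys,json; from h import *; from plant import telemetry
q=np.load("q.npy")[:3]
def here():
    s=telemetry.observe(); R=Ro.from_rotvec(s["orientation"]); p=np.array(s["eef_pos"]); 
    l=(p-world(np.zeros(3),q)); c=Ro.from_euler("z",-q[2]).apply(l)-np.array([-.12,0,.03])
    return s,p,R,np.array([c@US,c[1],c@WS])
if __name__=="__main__":
    s,p,R,sl=here(); print("t",round(float(s["clock"]),2),"u,y,w",sl.round(4),"F",np.round(s["force"],1))
    Rt=Ro.from_matrix(Rtool(q)); print("rot err deg",np.degrees((R.inv()*Rt).as_rotvec()).round(1))
    if len(sys.argv)>1:
        u,y,w,N=map(float,sys.argv[1:5]); N=int(N); T=world(uw(u,w,y),q)
        for i in range(N):
            k=N-i; rv=(R.inv()*Rt).as_rotvec()/min(k,max(k-6,1)); a=np.linalg.norm(rv); rv=rv*min(1,.149/a) if a>1e-6 else rv
            d=R.inv().apply((T-p)/k)/.025; r=rv/np.deg2rad(60); d=d.round(2);r=r.round(2)
            print(json.dumps(dict(zip(("dx","dy","dz","rx","ry","rz"),[float(x) for x in (*d,*r)]))).replace(" ",""))
            p=p+R.apply(d*.025); R=R*Ro.from_rotvec(r*np.deg2rad(60))
E
python3 plan.py .085 0 .15 25
```

```text
t 0.1 u,y,w [-0.2634  0.4246  0.4183] F [-0.2 -0.6  0.4]
rot err deg [ 24.4  28.9 -77.7]
{"dx":0.79,"dy":-0.58,"dz":0.03,"rx":0.02,"ry":0.03,"rz":-0.07}
{"dx":0.83,"dy":-0.52,"dz":0.07,"rx":0.02,"ry":0.03,"rz":-0.07}
{"dx":0.86,"dy":-0.46,"dz":0.11,"rx":0.02,"ry":0.03,"rz":-0.07}
{"dx":0.89,"dy":-0.39,"dz":0.14,"rx":0.02,"ry":0.02,"rz":-0.07}
{"dx":0.91,"dy":-0.32,"dz":0.17,"rx":0.02,"ry":0.03,"rz":-0.07}
{"dx":0.92,"dy":-0.25,"dz":0.2,"rx":0.02,"ry":0.03,"rz":-0.07}
{"dx":0.93,"dy":-0.18,"dz":0.24,"rx":0.02,"ry":0.02,"rz":-0.07}
{"dx":0.94,"dy":-0.1,"dz":0.26,"rx":0.02,"ry":0.03,"rz":-0.07}
{"dx":0.93,"dy":-0.03,"dz":0.29,"rx":0.02,"ry":0.03,"rz":-0.07}
{"dx":0.92,"dy":0.05,"dz":0.32,"rx":0.02,"ry":0.02,"rz":-0.07}
{"dx":0.91,"dy":0.12,"dz":0.34,"rx":0.02,"ry":0.03,"rz":-0.07}
{"dx":0.89,"dy":0.19,"dz":0.36,"rx":0.02,"ry":0.03,"rz":-0.06}
{"dx":0.86,"dy":0.26,"dz":0.38,"rx":0.02,"ry":0.02,"rz":-0.07}
{"dx":0.83,"dy":0.33,"dz":0.4,"rx":0.03,"ry":0.03,"rz":-0.06}
{"dx":0.8,"dy":0.39,"dz":0.41,"rx":0.02,"ry":0.02,"rz":-0.07}
{"dx":0.76,"dy":0.46,"dz":0.42,"rx":0.03,"ry":0.03,"rz":-0.06}
{"dx":0.71,"dy":0.52,"dz":0.43,"rx":0.02,"ry":0.02,"rz":-0.07}
{"dx":0.66,"dy":0.57,"dz":0.43,"rx":0.03,"ry":0.03,"rz":-0.06}
{"dx":0.61,"dy":0.63,"dz":0.43,"rx":0.02,"ry":0.02,"rz":-0.07}
{"dx":0.56,"dy":0.68,"dz":0.43,"rx":0.0,"ry":0.0,"rz":0.0}
{"dx":0.55,"dy":0.68,"dz":0.43,"rx":0.0,"ry":0.0,"rz":0.0}
{"dx":0.56,"dy":0.68,"dz":0.42,"rx":0.0,"ry":0.0,"rz":0.0}
{"dx":0.55,"dy":0.68,"dz":0.43,"rx":0.0,"ry":0.0,"rz":0.0}
{"dx":0.56,"dy":0.68,"dz":0.42,"rx":0.0,"ry":0.0,"rz":0.0}
{"dx":0.55,"dy":0.69,"dz":0.43,"rx":0.0,"ry":0.0,"rz":0.0}
```

Request:
servo_tool(
  plan=[
    {"dx":0.79,"dy":-0.58,"dz":0.03,"rx":0.02,"ry":0.03,"rz":-0.07,"fingers":1},
    {"dx":0.83,"dy":-0.52,"dz":0.07,"rx":0.02,"ry":0.03,"rz":-0.07,"fingers":1},
    {"dx":0.86,"dy":-0.46,"dz":0.11,"rx":0.02,"ry":0.03,"rz":-0.07,"fingers":1},
    {"dx":0.89,"dy":-0.39,"dz":0.14,"rx":0.02,"ry":0.02,"rz":-0.07,"fingers":1},
    {"dx":0.91,"dy":-0.32,"dz":0.17,"rx":0.02,"ry":0.03,"rz":-0.07,"fingers":1},
  ],
)

```text
clock: 0.6
eef_pos: [0.2575, -0.5252, 0.2181]
orientation: [-2.85, -0.97, -0.197]
force: [1.0, -0.4, -0.1]
gripper_width: 0.63
grasp_force: 0.0
```

Request:
servo_tool(
  plan=[
    {"dx":0.92,"dy":-0.25,"dz":0.2,"rx":0.02,"ry":0.03,"rz":-0.07,"fingers":1},
    {"dx":0.93,"dy":-0.18,"dz":0.24,"rx":0.02,"ry":0.02,"rz":-0.07,"fingers":1},
    {"dx":0.94,"dy":-0.1,"dz":0.26,"rx":0.02,"ry":0.03,"rz":-0.07,"fingers":1},
    {"dx":0.93,"dy":-0.03,"dz":0.29,"rx":0.02,"ry":0.03,"rz":-0.07,"fingers":1},
    {"dx":0.92,"dy":0.05,"dz":0.32,"rx":0.02,"ry":0.02,"rz":-0.07,"fingers":1},
  ],
)

```text
clock: 1.1
eef_pos: [0.3307, -0.4287, 0.2138]
orientation: [-2.508, -1.416, -0.357]
force: [0.1, -1.5, -0.2]
gripper_width: 0.173
grasp_force: 0.0
```

```bash
python3 plan.py .085 0 .15 15
```

```text
t 1.1 u,y,w [-0.1237  0.2547  0.3109] F [ 0.1 -1.5 -0.2]
rot err deg [ 12.5  13.8 -35.2]
{"dx":0.91,"dy":0.12,"dz":0.34,"rx":0.02,"ry":0.03,"rz":-0.07}
{"dx":0.89,"dy":0.2,"dz":0.36,"rx":0.02,"ry":0.03,"rz":-0.06}
{"dx":0.86,"dy":0.26,"dz":0.38,"rx":0.02,"ry":0.02,"rz":-0.06}
{"dx":0.83,"dy":0.32,"dz":0.4,"rx":0.03,"ry":0.03,"rz":-0.07}
{"dx":0.79,"dy":0.39,"dz":0.41,"rx":0.02,"ry":0.02,"rz":-0.06}
{"dx":0.76,"dy":0.45,"dz":0.42,"rx":0.03,"ry":0.03,"rz":-0.07}
{"dx":0.71,"dy":0.52,"dz":0.43,"rx":0.02,"ry":0.02,"rz":-0.06}
{"dx":0.67,"dy":0.57,"dz":0.43,"rx":0.03,"ry":0.03,"rz":-0.07}
{"dx":0.61,"dy":0.63,"dz":0.43,"rx":0.02,"ry":0.02,"rz":-0.06}
{"dx":0.56,"dy":0.68,"dz":0.43,"rx":0.0,"ry":0.0,"rz":-0.0}
{"dx":0.56,"dy":0.68,"dz":0.43,"rx":0.0,"ry":0.0,"rz":-0.0}
{"dx":0.56,"dy":0.67,"dz":0.43,"rx":0.0,"ry":0.0,"rz":-0.0}
{"dx":0.56,"dy":0.68,"dz":0.43,"rx":0.0,"ry":0.0,"rz":-0.0}
{"dx":0.56,"dy":0.67,"dz":0.42,"rx":0.0,"ry":0.0,"rz":-0.0}
{"dx":0.56,"dy":0.68,"dz":0.43,"rx":0.0,"ry":0.0,"rz":-0.0}
```

Tracking is good.

Request:
servo_tool(
  plan=[
    {"dx":0.91,"dy":0.12,"dz":0.34,"rx":0.02,"ry":0.03,"rz":-0.07,"fingers":1},
    {"dx":0.89,"dy":0.2,"dz":0.36,"rx":0.02,"ry":0.03,"rz":-0.06,"fingers":1},
    {"dx":0.86,"dy":0.26,"dz":0.38,"rx":0.02,"ry":0.02,"rz":-0.06,"fingers":1},
    {"dx":0.83,"dy":0.32,"dz":0.4,"rx":0.03,"ry":0.03,"rz":-0.07,"fingers":1},
    {"dx":0.79,"dy":0.39,"dz":0.41,"rx":0.02,"ry":0.02,"rz":-0.06,"fingers":1},
  ],
)

```text
clock: 1.6
eef_pos: [0.4058, -0.3315, 0.2096]
orientation: [-2.111, -1.75, -0.481]
force: [0.4, 0.1, -0.3]
gripper_width: 0.006
grasp_force: 0.0
```

Request:
servo_tool(
  plan=[
    {"dx":0.76,"dy":0.45,"dz":0.42,"rx":0.03,"ry":0.03,"rz":-0.07,"fingers":1},
    {"dx":0.71,"dy":0.52,"dz":0.43,"rx":0.02,"ry":0.02,"rz":-0.06,"fingers":1},
    {"dx":0.67,"dy":0.57,"dz":0.43,"rx":0.03,"ry":0.03,"rz":-0.07,"fingers":1},
    {"dx":0.61,"dy":0.63,"dz":0.43,"rx":0.02,"ry":0.02,"rz":-0.06,"fingers":1},
    {"dx":0.56,"dy":0.68,"dz":0.43,"rx":0,"ry":0,"rz":0,"fingers":1},
  ],
)

```text
clock: 2.1
eef_pos: [0.4808, -0.2339, 0.2049]
orientation: [-1.753, -1.964, -0.55]
force: [0.5, 0.2, -0.6]
gripper_width: 0.005
grasp_force: 0.0
```

```bash
python3 plan.py .085 0 .14 10; python3 - <<'E'
from plant import read_camera; import cv2
c=read_camera("wrist"); cv2.imwrite("pics/w2.png",c["frame"][:,:,::-1])
E
```

```text
t 2.1 u,y,w [0.0154 0.083  0.2027] F [ 0.5  0.2 -0.6]
rot err deg [ 0.   0.1 -0.2]
{"dx":0.28,"dy":0.33,"dz":0.25,"rx":0.0,"ry":0.0,"rz":-0.0}
{"dx":0.28,"dy":0.33,"dz":0.25,"rx":0.0,"ry":0.0,"rz":-0.0}
{"dx":0.28,"dy":0.33,"dz":0.25,"rx":0.0,"ry":0.0,"rz":-0.0}
{"dx":0.28,"dy":0.33,"dz":0.25,"rx":0.0,"ry":0.0,"rz":-0.0}
{"dx":0.28,"dy":0.33,"dz":0.25,"rx":0.0,"ry":0.0,"rz":-0.0}
{"dx":0.28,"dy":0.33,"dz":0.25,"rx":0.0,"ry":0.0,"rz":-0.0}
{"dx":0.28,"dy":0.33,"dz":0.25,"rx":0.0,"ry":0.0,"rz":-0.0}
{"dx":0.28,"dy":0.33,"dz":0.25,"rx":0.0,"ry":0.0,"rz":-0.0}
{"dx":0.28,"dy":0.33,"dz":0.25,"rx":0.0,"ry":0.0,"rz":-0.0}
{"dx":0.28,"dy":0.34,"dz":0.26,"rx":0.0,"ry":0.0,"rz":-0.0}
```

View pics/w2.png

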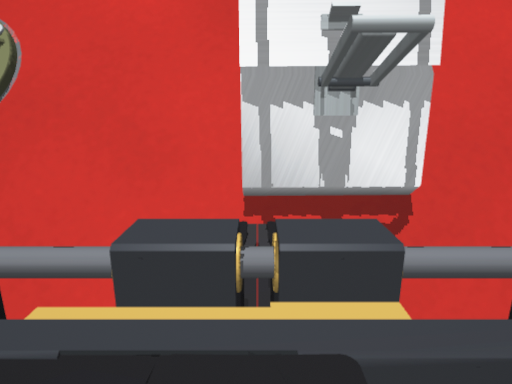

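The wrist view shows the bail bar across (350,22)–(432,24) and the keeper at (340,15). I'll intersect the bar-centre ray with the latch plane while moving in.

Request:
servo_tool(
  plan=[
    {"dx":0.5,"dy":0.66,"dz":0.5,"rx":0,"ry":0,"rz":0,"fingers":1},
    {"dx":0.5,"dy":0.66,"dz":0.5,"rx":0,"ry":0,"rz":0,"fingers":1},
    {"dx":0.5,"dy":0.66,"dz":0.5,"rx":0,"ry":0,"rz":0,"fingers":1},
    {"dx":0.5,"dy":0.66,"dz":0.5,"rx":0,"ry":0,"rz":0,"fingers":1},
    {"dx":0.5,"dy":0.66,"dz":0.5,"rx":0,"ry":0,"rz":0,"fingers":1},
  ],
)

```text
clock: 2.65
eef_pos: [0.5526, -0.1385, 0.1899]
orientation: [-1.756, -1.964, -0.549]
force: [0.4, -1.0, 0.7]
gripper_width: 0.005
grasp_force: 0.0
```

```bash
python3 - <<'E'
from plan import *
from plant import read_camera
c=read_camera("wrist"); im=c["frame"][:,:,::-1].copy()
for a in (1.6,1.75,1.85,1.95):
    B=latch(a,0)["bar"]; p0,p1=[proj(c,world(uw(*B,y),q)) for y in(-.025,.025)]
    print(a,B.round(4),p0.round(),p1.round()); cv2.line(im,tuple(int(v) for v in p0),tuple(int(v) for v in p1),(0,0,255),1)
cv2.imwrite("pics/w3.png",im); print(here()[3])
E
```

```text
1.6 [0.1033 0.1407] [308. 194.] [209. 194.]
1.75 [0.1217 0.1398] [309. 157.] [208. 158.]
1.85 [0.1337 0.1376] [309. 132.] [208. 133.]
1.95 [0.1455 0.1342] [309. 108.] [208. 108.]
[ 0.08189948 -0.00181693  0.13824117]
```

View pics/w3.png

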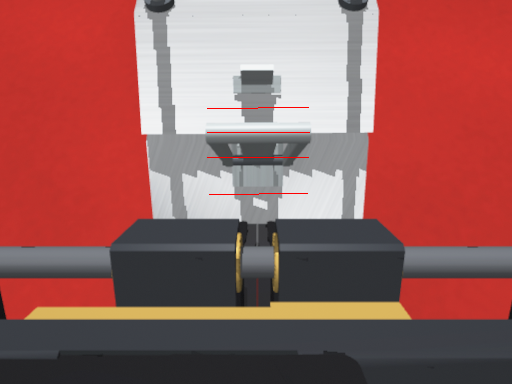

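The bar centre at (258,133) matches a = 1.85 rad, and the fingers are centred in y. I'll push now.

Request:
servo_tool(
  plan=[
    {"dx":0.4,"dy":0,"dz":0.4,"rx":0,"ry":0,"rz":0,"fingers":1},
    {"dx":0.4,"dy":0,"dz":0,"rx":0,"ry":0,"rz":0,"fingers":1},
    {"dx":0.4,"dy":0,"dz":0,"rx":0,"ry":0,"rz":0,"fingers":1},
    {"dx":0.5,"dy":0,"dz":0,"rx":0,"ry":0,"rz":0,"fingers":1},
    {"dx":0.5,"dy":0,"dz":0,"rx":0,"ry":0,"rz":0,"fingers":1},
  ],
)

```text
clock: 3.2
eef_pos: [0.5462, -0.0892, 0.2141]
orientation: [-1.759, -1.962, -0.549]
force: [-0.4, -0.2, -0.2]
gripper_width: 0.006
grasp_force: 0.1
```

Request:
servo_tool(
  plan=[
    {"dx":0.6,"dy":0,"dz":0,"rx":0,"ry":0,"rz":0,"fingers":1},
    {"dx":0.5,"dy":0,"dz":0.4,"rx":0,"ry":0,"rz":0,"fingers":1},
    {"dx":0.2,"dy":0,"dz":0,"rx":0,"ry":0,"rz":0,"fingers":1},
    {"dx":0,"dy":0,"dz":0,"rx":0,"ry":0,"rz":0,"fingers":1},
    {"dx":0,"dy":0,"dz":0,"rx":0,"ry":0,"rz":0,"fingers":1},
  ],
)

```text
clock: 3.7
eef_pos: [0.5427, -0.0577, 0.2232]
orientation: [-1.759, -1.962, -0.548]
force: [0.1, -0.6, 0.0]
gripper_width: 0.004
grasp_force: 0.0
```

```bash
python3 - <<'E'
from plan import *
from plant import read_camera
s,p,R,sl=here(); print(sl,s["force"])
t=[]
for n in("scene","wrist"):
    c=read_camera(n); im=c["frame"][:,:,::-1]
    if n=="scene":
        x,y=proj(c,world(uw(.13,.03),q)).astype(int); im=cv2.resize(im[y-60:y+48,x-70:x+74],(512,384),interpolation=cv2.INTER_CUBIC)
    t.append(cv2.resize(im,(400,300)))
cv2.imwrite("pics/m4.png",np.hstack(t))
E
```

```text
[0.1633897  0.00097396 0.12142686] [ 0.12841934 -0.61038224  0.03368018]
```

View pics/m4.png

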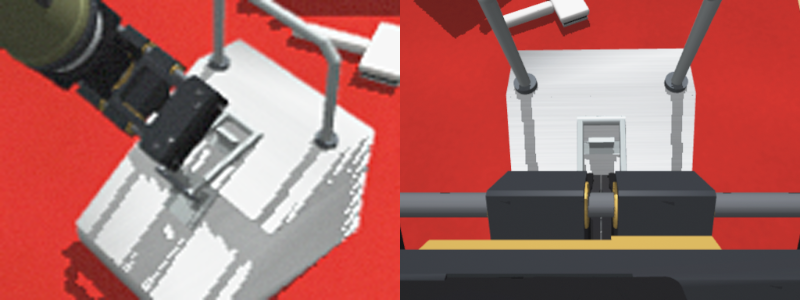

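The bail has fallen, and its bar now lies behind the keeper at about (601,122) in the right half of the image. The fingers are already on the lid side of the lever, so I'll go down and sweep it shut along its arc.

Request:
servo_tool(
  plan=[
    {"dx":0,"dy":0,"dz":0.84,"rx":0,"ry":0,"rz":0,"fingers":1},
    {"dx":-0.5,"dy":0,"dz":0.1,"rx":0,"ry":0,"rz":0,"fingers":1},
    {"dx":-0.6,"dy":0,"dz":0,"rx":0,"ry":0,"rz":0,"fingers":1},
    {"dx":-0.5,"dy":0,"dz":0,"rx":0,"ry":0,"rz":0,"fingers":1},
    {"dx":-0.5,"dy":0,"dz":-0.08,"rx":0,"ry":0,"rz":0,"fingers":1},
  ],
)

```text
clock: 4.3
eef_pos: [0.5462, -0.0897, 0.1751]
orientation: [-1.759, -1.96, -0.549]
force: [-0.5, 2.1, 0.2]
gripper_width: 0.004
grasp_force: 0.6
```

Request:
servo_tool(
  plan=[
    {"dx":-0.5,"dy":0,"dz":0,"rx":0,"ry":0,"rz":0,"fingers":1},
    {"dx":-0.58,"dy":0,"dz":0.06,"rx":0,"ry":0,"rz":0,"fingers":1},
    {"dx":-0.48,"dy":0,"dz":0.18,"rx":0,"ry":0,"rz":0,"fingers":1},
    {"dx":-0.45,"dy":0,"dz":0.31,"rx":0,"ry":0,"rz":0,"fingers":1},
    {"dx":-0.39,"dy":0,"dz":0.35,"rx":0,"ry":0,"rz":0,"fingers":1},
  ],
)

```text
clock: 4.8
eef_pos: [0.5503, -0.1246, 0.1225]
orientation: [-1.758, -1.962, -0.55]
force: [0.3, 1.9, 3.0]
gripper_width: 0.005
grasp_force: 1.8
```

```bash
python3 plan.py; python3 - <<'E'
from plan import *
from plant import read_camera
t=[]
for n in("scene","wrist"):
    c=read_camera(n); im=c["frame"][:,:,::-1]
    if n=="scene":
        x,y=proj(c,world(uw(.11,.03),q)).astype(int); im=cv2.resize(im[y-60:y+48,x-70:x+74],(512,384),interpolation=cv2.INTER_CUBIC)
    t.append(cv2.resize(im,(400,300)))
cv2.imwrite("pics/m5.png",np.hstack(t))
E
```

```text
t 4.8 u,y,w [0.0505 0.0012 0.0776] F [0.3 1.9 3. ]
rot err deg [ 0.2  0.2 -0.4]
```

View pics/m5.png

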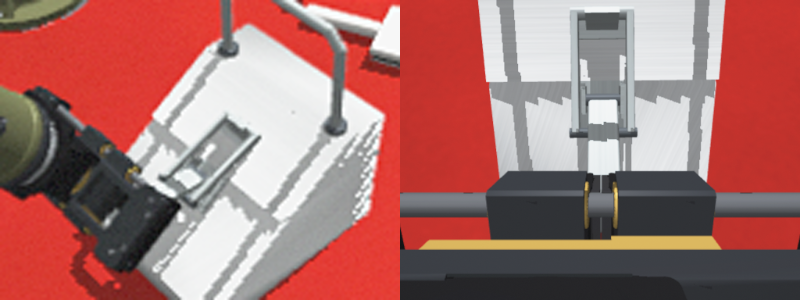

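The bail bar sits just behind the keeper, at about (602,12) in the wrist half, and the lever is following the fingers. I'll press it on past centre, then lift off.

Request:
servo_tool(
  plan=[
    {"dx":-0.34,"dy":0,"dz":0.4,"rx":0,"ry":0,"rz":0,"fingers":1},
    {"dx":-0.27,"dy":0,"dz":0.48,"rx":0,"ry":0,"rz":0,"fingers":1},
    {"dx":-0.2,"dy":0,"dz":0.5,"rx":0,"ry":0,"rz":0,"fingers":1},
    {"dx":-0.12,"dy":0,"dz":0.52,"rx":0,"ry":0,"rz":0,"fingers":1},
    {"dx":-0.04,"dy":0,"dz":0.4,"rx":0,"ry":0,"rz":0,"fingers":1},
  ],
)

```text
clock: 5.4
eef_pos: [0.5482, -0.1132, 0.0636]
orientation: [-1.759, -1.961, -0.548]
force: [-12.5, -22.9, 52.5]
gripper_width: 0.006
grasp_force: 27.0
```

```bash
python3 plan.py
```

```text
t 5.4 u,y,w [0.0262 0.002  0.0227] F [-12.5 -22.9  52.5]
rot err deg [ 0.1  0.2 -0.4]
```

The tip is at w 0.0227 with a firm reaction force, so the lever is on its stop. I'll lift away.

Request:
servo_tool(
  plan=[
    {"dx":0,"dy":0,"dz":-0.3,"rx":0,"ry":0,"rz":0,"fingers":1},
    {"dx":0,"dy":0,"dz":-0.8,"rx":0,"ry":0,"rz":0,"fingers":1},
    {"dx":-0.3,"dy":0,"dz":-1,"rx":0,"ry":0,"rz":0,"fingers":1},
    {"dx":-0.3,"dy":0,"dz":-1,"rx":0,"ry":0,"rz":0,"fingers":1},
    {"dx":-0.3,"dy":0,"dz":-1,"rx":0,"ry":0,"rz":0,"fingers":1},
  ],
)

```text
clock: 5.9
eef_pos: [0.5569, -0.188, 0.1333]
orientation: [-1.757, -1.962, -0.548]
force: [0.5, 0.4, -1.1]
gripper_width: 0.011
grasp_force: 0.0
```

Request:
servo_tool(
  plan=[
    {"dx":0,"dy":0,"dz":-1,"rx":0,"ry":0,"rz":0,"fingers":1},
    {"dx":0,"dy":0,"dz":0,"rx":0,"ry":0,"rz":0,"fingers":1},
    {"dx":0,"dy":0,"dz":0,"rx":0,"ry":0,"rz":0,"fingers":1},
    {"dx":0,"dy":0,"dz":0,"rx":0,"ry":0,"rz":0,"fingers":1},
    {"dx":0,"dy":0,"dz":0,"rx":0,"ry":0,"rz":0,"fingers":1},
  ],
)

```text
clock: 6.4
eef_pos: [0.5581, -0.2005, 0.1529]
orientation: [-1.755, -1.962, -0.548]
force: [0.8, -0.1, -0.7]
gripper_width: 0.007
grasp_force: 0.0
```

```bash
python3 plan.py; python3 - <<'E'
from plan import *
from plant import read_camera
t=[]
for n in("scene","wrist"):
    c=read_camera(n); im=c["frame"][:,:,::-1]
    if n=="scene":
        x,y=proj(c,world(uw(.11,.03),q)).astype(int); im=cv2.resize(im[y-60:y+48,x-70:x+74],(512,384),interpolation=cv2.INTER_CUBIC)
    t.append(cv2.resize(im,(400,300)))
cv2.imwrite("pics/m6.png",np.hstack(t))
E
```

```text
t 6.4 u,y,w [0.0054 0.0022 0.1462] F [ 0.8 -0.1 -0.7]
rot err deg [ 0.   0.1 -0.3]
```

View pics/m6.png

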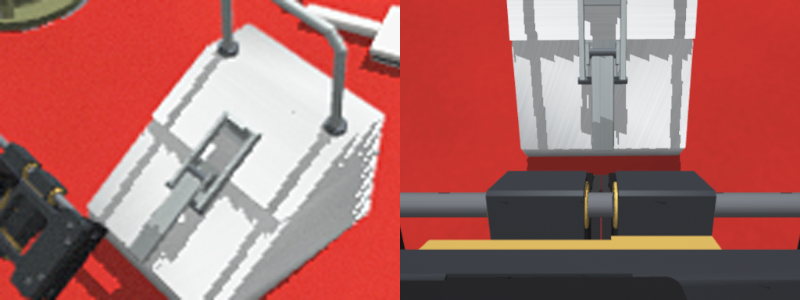

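The lever lies flat and the bail runs along the slope to the keeper. One last close look will show whether the bar is seated.

```bash
python3 - <<'E'
from plan import *
from plant import read_camera
t=[]
for n in("scene","top"):
    c=read_camera(n); im=c["frame"][:,:,::-1]
    x,y=proj(c,world(uw(.15,.01),q)).astype(int); k=10
    im=cv2.resize(im[y-25:y+25,x-20:x+20],None,fx=k,fy=k,interpolation=cv2.INTER_CUBIC)
    # bar seat with lid at .035 and .08: rotate about hinge
    for L,col in((.035,(0,0,255)),(.08,(255,0,0))):
        for yy in(-.025,.025):
            P=uw(.172,.007,yy); H=np.array([.12,yy,.098]); P=H+Ro.from_rotvec([0,L,0]).apply(P-H)
            v=(proj(c,world(P,q))-[x-20,y-25]+.5)*k; cv2.circle(im,tuple(int(i) for i in v),3,col,-1)
    t.append(im)
cv2.imwrite("pics/m7.png",np.hstack(t))
E
```

```text
(no output)
```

View pics/m7.png

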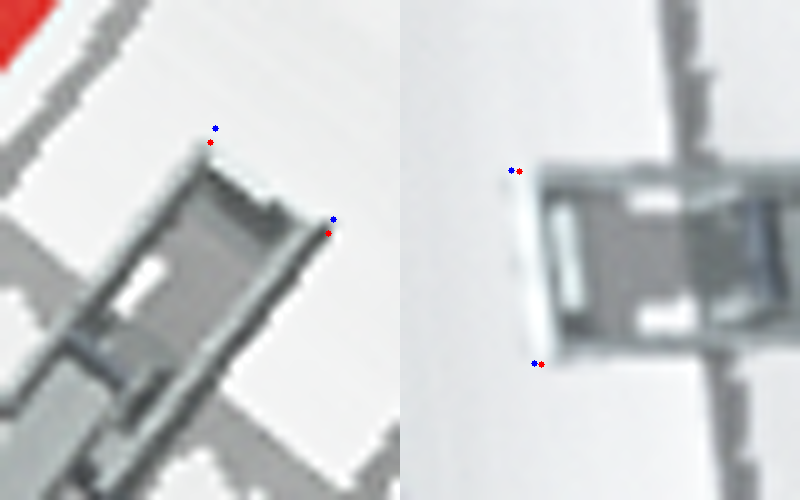

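The bar lies on the seat predicted for the lid at 0.035, with the keeper plate inside the bail. I'm handing in.

```bash
python3 -c "from plant import job_done; print(job_done())"
```

```text
the job is handed in; nothing more can be done
None
```

The job is handed in at about 6.5 s: the pictures show the bail hooked over the keeper, the lever flat and staying put untouched, and the bar where it should sit with the lid drawn down; the hand is clear and nothing else was touched, though no verdict came back.

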